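# Tip the jam carton onto the labelling bed

### The job

Push the upright carton near its top so that it topples toward the wooden stop and lies on its broad face on the cork panel, then push it along by its base end until its top end sits flush against the stop and all of it is within the cork. Do all this by pushing with the fingers: do not take the carton between them, lift it or carry it, and leave everything else on the counter where it stands.

Things in the scene. Friction and masses are not known exactly. Their poses are not given: they have to be found in the camera images.
- bed: Labelling bed, fixed: flat plywood board 330 x 150 mm, 12 mm thick. Origin: centre of its underside, on the counter; x along its length towards the stop, y across, z up. A cork panel flush with the board's top (12 mm above the counter) covers x -125 to +135 mm, y -65 to +65 mm.
- stop_face (a point): The stop is a dark wooden strip across the bed at the cork's far end, 130 mm long, 16 mm thick, 30 mm high above the board. This point: centre of its face towards the cork and carton, 15 mm above the cork, at x = +135 mm of the bed; axes as the bed's.
- carton: Brown cardboard carton, white tape over its top, loose, 0.2 to 0.4 kg: 44 mm thick (x), 72 wide (y), 150 tall (z). Origin: centre of its underside. Starts upright on the cork near the end away from the stop, +x broad face towards the stop, up to 5 degrees askew. Pushed near the top it pivots on its lower front edge, falls once the top has moved about 45 mm, and lies 40 to 65 mm short of the stop.
- carton_mid (a point): Centre of the carton, 75 mm above its underside; axes as the carton's.
- carton_top (a point): Centre of the carton's top end, 150 mm from its underside; axes as the carton's.
- jar_a: Bystander: jar of dark jam, white cap, 64 mm across, 95 mm tall, beside the bed. Origin: centre of its underside.
- jar_b: Bystander: jar of amber jam, brass cap, 60 mm across, 85 mm tall, beside the bed. Origin: centre of its underside.
- tin_box: Bystander: square metal tin 60 x 60 x 55 mm beside the bed. Origin: centre of its underside.
- pricer: Bystander: grey hand labeller 110 x 30 x 65 mm, out to the left or right. Origin: centre of its underside.
- syrup: Bystander: amber bottle, 60 mm across, 160 mm tall, out to the left or right. Origin: centre of its underside.
- punnet: Bystander: green berry punnet 110 x 110 x 60 mm (berries up to 75 mm), out to the left or right. Origin: centre of its underside.
- label_roll: Bystander: white paper roll 56 mm across, 50 mm tall, out to the left or right. Origin: centre of its underside.
Things that resemble listed ones, but are neither listed nor needed, are in the scene too. Leave any turquoise or yellow look-alike of the carton alone.

How it is judged (in metres and radians):
On the way:
1. the carton has toppled towards the stop and lies at rest on its broad face, its centre line over the cork (angle between the x axis of carton and the z axis of bed, either way round below 0.1 rad and z of carton_mid in the frame of bed below 0.042 m and linear speed of carton below 0.03 m/s and y of carton_mid in the frame of bed between -0.035 and 0.035 m and angle between the z axis of carton and the x axis of bed, either way round below 0.4 rad and x of carton_top in the frame of bed above 0.04 m), for 0.2 s.
At the end, for the whole second after the job is handed in: The carton lies at rest on its broad face on the bed, its top end at the stop (middle of the end within 6 mm of the stop's face, square to it within about 5 degrees), its centre within 28 mm of the bed's centre line, so within the cork (angle between the x axis of carton and the z axis of bed, either way round below 0.1 rad and z of carton_mid in the frame of bed below 0.042 m and linear speed of carton below 0.03 m/s and y of carton_mid in the frame of bed between -0.028 and 0.028 m and angle between the z axis of carton and the x axis of bed, either way round below 0.09 rad and x of carton_top in the frame of bed above 0.129 m); the robot touches nothing.
It fails at once if the carton is taken between the fingers (the grasp point between the finger pads enters the carton's outline, or its top end from above) (x of the grasp point in the frame of carton between -0.018 and 0.018 m and y of the grasp point in the frame of carton between -0.032 and 0.032 m and z of the grasp point in the frame of carton between 0 and 0.165 m).
It fails at once if the carton is lifted (centre more than 15 mm above the highest point of its toppling) (height (world z) of carton_mid above 0.106 m).
It fails at once if the lying carton is lifted off the bed (angle between the x axis of carton and the z axis of bed, either way round below 0.12 rad and height (world z) of carton_mid above 0.058 m).
It fails at once if a bystander is moved more than 25 mm or tipped (distance of any of jar_a, jar_b, tin_box, pricer, syrup, punnet, label_roll from where it was at the start of the episode above 0.025 m or angle between any of jar_a, jar_b, tin_box, pricer, syrup, punnet, label_roll's own z axis and vertical above 0.4 rad).
It also fails if it takes over 45 s, if anything falls off the work surface, if the arm or the gripper's body presses on something with over 40 N, if the wrist force passes 120 N, or if a joint passes its speed limit or range.

### The arm

A 6-joint arm with a two-finger parallel gripper is mounted at the origin on the work surface. World frame = base frame: x ahead of the robot, y to its left, z up, the work surface at z = 0. Lengths are in mm, angles in degrees, forces in N, time in s.
With the tool pointing down it reaches from about 325 to 775 mm from the base axis. Payload 5.5 kg.
Tool frame: the origin (TCP) lies at the very end of the fingers, on their centre line; the grasp point (between the pads) lies 19 mm behind it; z points along the fingers, y is the line along which they close (so a half turn about z gives the same grasp; the last joint's range is limited). The gripper opens to 85 mm and grips with 20 to 120 N. Pads are 22 mm wide; open, the fingers measure 114 mm over their backs; the gripper's body (76 mm by 85 mm) begins 54 mm behind the grasp point. The pads swing forward as they close: fully open they stand 13 mm farther back than shut.
Start: joints at [-3.249, 5.22, 70.514, -0, 104.267, -3.249], TCP at [600.014, -0.003, 209.275] pointing down, gripper open.
Joint ranges: [-164.24, 164.24], [-49.07, 125.15], [9.68, 141.18], [-86.29, 266.29], [3.28, 154.24], [-151.56, 151.56]. Speed limits (degrees/s): [147.25, 147.25, 172.46, 180, 180, 180].

### API

Orientations are given as a 3x3 rotation matrix whose columns are the frame's x, y, z axes.
In Python, from cell import status, snapshot, camera_params, ticket gives the robot as it stands.
- The arm moves only by the tool play_rows, never from a script. Its argument "deltas" is a list that holds one entry, the list of rows, each a list of 5 numbers: the shift along the tool's x, y, z in cm, then the turn about the tool's z in rad, then the closure, from -1 (fully open) to 1 (shut). A call has exactly 8 rows; each row is the pose to reach, as a shift and turn from the pose commanded when the call began, along the tool's axes at that moment; what a row does not reach only later rows make up. A row lasts 1/10 s, in which the tool goes at most 50 mm and 8.59 degrees, less where a joint would pass 70% of its speed; a pose out of reach is approached as far as the arm can. A call with a gripper value outside its range is refused whole. The fingers move at their own pace and stop on an object; the grip force is fixed at half the most. Time passes only in rows, so rows that repeat a pose let the fingers close, or fill a call up. It gives the time, the measured TCP pose, the force, the opening and the grip force at its end, in the units of the state.
- status.read_state(): the state, without advancing time (a new reading comes with each control period).
- snapshot(name): name is "scene" or "side" or "wrist"; returns (picture, depth): 384x512x3 uint8, red, green, blue; 384x512 float32, mm along the optical axis (not along the pixel's ray), 0 where there is no reading.
- camera_params(name): a dict with "fx", "fy", "cx", "cy" (pixels), "cam_to_world" (4x4, takes a point from camera to world coordinates); the wrist camera has in their place "tool_from_camera" (4x4, takes a point from camera to tool coordinates, whose origin is the TCP and whose axes are the flange's). Camera axes: x right, y up, looking along -z (the intrinsics and any distortion apply to the point x, -y, -z); pixel columns grow to the right and rows downward; lengths in mm; the calibration is good to about 2 mm. A picture is of the moment at which its call begins: read the wrist's pose just before it. camera_params takes no time and is no camera call.
- ticket.close_job(): hands the job in; it is judged then, once.
The state is a dict: "time_s": time; "joints": joint angles; "dq": joint speeds; "effort": joint torques, N m; "tcp_pos": TCP position; "tcp_rot": TCP orientation; "force": force on the tool from outside, world axes, zero at the start; "ft_torque": the same for the moment, N m; "gripper_width": finger opening in mm; "grasp_force": force on a finger pad.
Only numpy, scipy, OpenCV 4.12 (cv2) and the standard library are available. Lean on these libraries where they do the work, as an engineer would, in place of code of your own. Each camera call takes 0.05 s, during which the arm holds its last target. There are 200 camera calls.

## Working session

There is one attempt and no reset: what is moved stays moved. The work goes in short steps, Python scripts to look and compute and a tool call to move; the robot and the scene stay as the last step left them, time stands still between calls to the robot, and variables do not carry over. Pictures are saved under pics/ and viewed, at most 10 in all, crops included, and the job is handed in when it is done.

Besides the shell and the picture viewer there is one more tool, called after "Emit:" as name(argument=value, ...), one argument or row to a line, values as JSON. play_rows: Moves the arm, as the interface text tells. Its arguments: {"type":"object","properties":{"deltas":{"type":"array"}},"required":["deltas"]}

```bash
mkdir -p pics; cat > h.py <<'E'
import numpy as np, cv2
from cell import status, snapshot, camera_params, ticket
def cloud(name):
    p=camera_params(name); im,d=snapshot(name)
    v,u=np.mgrid[:384,:512]; d=d.astype(float)
    X=np.stack([(u-p['cx'])/p['fx']*d,-(v-p['cy'])/p['fy']*d,-d,np.ones_like(d)],-1)
    W=(X@np.array(p['cam_to_world']).T)[...,:3]; W[d==0]=np.nan
    return im,W
E
python3 - <<'E'
from h import *
for n in("scene","side"):
    im,W=cloud(n); np.savez(n+'.npz',im=im,W=W)
    cv2.imwrite(f'pics/{n}1.png',im[...,::-1]); print(n,{k:np.round(v,3).tolist() for k,v in camera_params(n).items() if not isinstance(v,str)})
E
```

```text
scene {'fx': 346.641, 'fy': 346.641, 'cx': 256.732, 'cy': 183.559, 'cam_to_world': [[0.872, -0.308, 0.379, 894.013], [0.488, 0.516, -0.704, -639.544], [0.021, 0.799, 0.6, 666.682], [0.0, 0.0, 0.0, 1.0]]}
side {'fx': 400.341, 'fy': 400.341, 'cx': 248.635, 'cy': 184.39, 'cam_to_world': [[0.777, 0.481, -0.406, 60.661], [-0.63, 0.596, -0.499, -593.257], [0.002, 0.643, 0.766, 1053.98], [0.0, 0.0, 0.0, 1.0]]}
```

View pics/scene1.png

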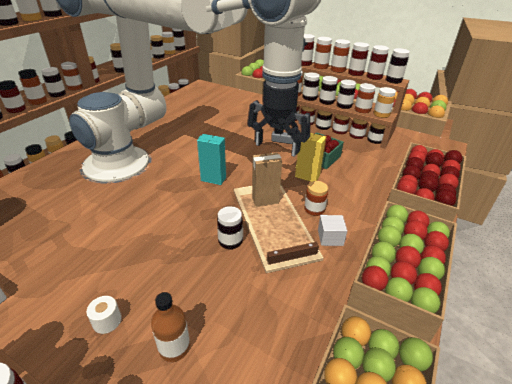

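View pics/side1.png

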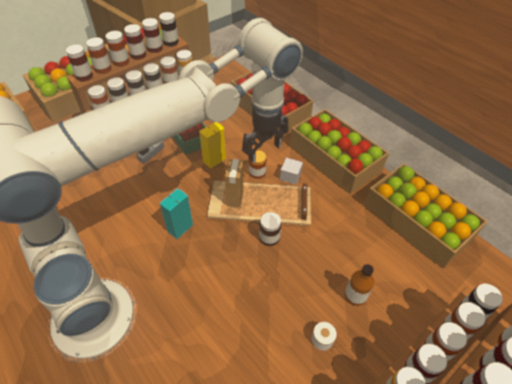

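Scene view: carton at pixel (266,180), stop at (292,252), jars at (230,227) and (317,197), tin at (332,230), look-alikes at (212,160) turquoise and (312,158) yellow. Now I'll measure the bed and carton.

```bash
python3 - <<'E'
from h import *
for n,box,cb in(("scene",(225,180,330,275),(250,150,284,210)),("side",(200,175,318,228),(222,155,246,190))):
    z=np.load(n+'.npz');im=z['im'];W=z['W']
    def sub(b): 
        s=np.s_[b[1]:b[3],b[0]:b[2]]; return W[s].reshape(-1,3),im[s].reshape(-1,3).astype(int)
    P,C=sub(box); hs=P[:,2]
    print(n,'z hist',np.histogram(hs[~np.isnan(hs)],bins=np.arange(-6,60,4)))
    m=(abs(hs-12)<4)
    # largest connected part in image
    M=np.zeros(W.shape[:2],np.uint8); M[box[1]:box[3],box[0]:box[2]]=m.reshape(box[3]-box[1],-1)
    k,l,st,_=cv2.connectedComponentsWithStats(M); i=1+st[1:,4].argmax()
    B=W[l==i]; r=cv2.minAreaRect(B[:,:2].astype(np.float32)); print('bed rect',r,len(B))
    m=(abs(hs-42)<4)&(C.sum(1)<200); S=P[m]; print('stop',len(S), cv2.minAreaRect(S[:,:2].astype(np.float32)) if len(S)>5 else'')
    P,C=sub(cb); m=(abs(P[:,2]-162)<4); T=P[m]; print('top',len(T),T.mean(0) if len(T) else '',cv2.minAreaRect(T[:,:2].astype(np.float32)) if len(T)>4 else'')
    m=(P[:,2]>30)&(P[:,2]<155);T=P[m]; print('carton body',len(T),np.nanmin(T,0),np.nanmax(T,0),cv2.minAreaRect(T[:,:2].astype(np.float32)))
    for nm,b,zr in(('jarA',(214,205,246,250),(92,99)),('jarB',(304,178,330,216),(80,90)),('tin',(315,212,348,248),(50,60)),('yel',(298,130,328,184),(30,200)),('teal',(195,130,228,186),(30,200))) if n=='scene' else []:
        P,C=sub(b);T=P[(P[:,2]>zr[0])&(P[:,2]<zr[1])];print(nm,len(T),np.round(np.median(T,0)),np.round(T.min(0)),np.round(T.max(0)))
E
```

```text
scene z hist (array([ 788, 2690,  168,  695, 2784,  160,  133,  142,  141,  147,  145,
        334,  128,   92,  155,  137]), array([-6, -2,  2,  6, 10, 14, 18, 22, 26, 30, 34, 38, 42, 46, 50, 54, 58]))
bed rect ((598.056640625, 9.881240844726562), (150.6135711669922, 332.2255554199219), 45.745121002197266) 3365
stop 43 ((701.5855712890625, -92.68932342529297), (125.20032501220703, 12.846599578857422), 45.410377502441406)
top 254 [541.07704269  67.4723371  160.8568196 ] ((541.0089721679688, 69.12568664550781), (72.55536651611328, 46.119693756103516), 46.03754806518555)
carton body 1032 [499.15775692  28.59212674  30.0031464 ] [580.76061916  80.77531707 154.8198404 ] ((544.0988159179688, 52.29465103149414), (83.06937408447266, 39.17060852050781), 13.389551162719727)
jarA 295 [ 535. -112.   94.] [ 504. -140.   92.] [563. -82.  96.]
jarB 200 [677. 117.  84.] [650.  93.  80.] [704. 145.  87.]
tin 392 [757.  31.  54.] [718.  -4.  50.] [796.  71.  57.]
yel 999 [608. 245.  86.] [543. 120.  30.] [688. 459. 151.]
teal 1050 [349.  74. 104.] [302.  62.  30.] [379. 120. 153.]
side z hist (array([1123,  784,  240, 1520, 1286,   99,   34,   29,   27,   22,   61,
        123,   32,   15,   15,   16]), array([-6, -2,  2,  6, 10, 14, 18, 22, 26, 30, 34, 38, 42, 46, 50, 54, 58]))
bed rect ((597.5316772460938, 7.3567657470703125), (153.3240966796875, 329.1709899902344), 45.800636291503906) 2324
stop 1 
top 216 [539.84279412  67.71651909 160.00417671] ((540.3409423828125, 68.22698974609375), (76.45712280273438, 43.68527603149414), 44.04642868041992)
carton body 238 [498.21192693  27.42526945  43.52822737] [577.55972335  87.80977864 154.99393144] ((537.9988403320312, 64.73539733886719), (70.44644165039062, 43.883384704589844), 42.890106201171875)
```

```bash
python3 - <<'E'
from h import *
s=status.read_state(); print(s['time_s'],np.round(s['tcp_pos'],1),np.round(s['tcp_rot'],3).tolist(),s['gripper_width'],s['force'])
z=np.load('scene.npz');W=z['W'];H=cv2.cvtColor(z['im'],cv2.COLOR_RGB2HSV)
a=np.radians(-44.3);R=np.array([[np.cos(a),-np.sin(a)],[np.sin(a),np.cos(a)]]);c=np.array([597.8,8.6])
for nm,lo,hi in(('yel',22,32),('teal',80,100)):
    m=(H[...,0]>=lo)&(H[...,0]<=hi)&(H[...,1]>140)&(W[...,2]>30)&(W[...,2]<165)&(W[...,0]<720)&(W[...,0]>250)
    m[:120]=0;m[200:]=0
    T=W[m];q=(T[:,:2]-c)@R;print(nm,len(T),np.percentile(T,[2,50,98],axis=0).round().tolist(),np.percentile(q,[2,98],axis=0).round().tolist())
E
```

```text
0.1 [599.7  -0.  208.2] [[0.0, 1.0, -0.002], [1.0, -0.0, 0.0], [0.0, -0.002, -1.0]] 85.71863775060247 [-0.47361012 -0.10697909 -0.43977157]
yel 851 [[565.0, 240.0, 33.0], [605.0, 245.0, 95.0], [631.0, 282.0, 150.0]] [[-189.0, 144.0], [-142.0, 217.0]]
teal 973 [[311.0, 65.0, 33.0], [350.0, 74.0, 104.0], [377.0, 112.0, 150.0]] [[-262.0, -159.0], [-208.0, -86.0]]
```

Emit:
play_rows(
  deltas=[
    [[1.4, -1.3, 0, -0.1, 0.2], [2.8, -2.6, 0, -0.2, 0.2], [4.2, -3.9, 0, -0.3, 0.2], [5.6, -5.2, 0, -0.4, 0.2], [7.0, -6.5, 0, -0.5, 0.2], [8.4, -7.8, 0, -0.6, 0.2], [9.7, -9.0, 0, -0.7, 0.2], [10.8, -10.0, 0, -0.8, 0.2]],
  ],
)

```text
time_s: 0.9
tcp_pos: [499.2, 108.6, 208.8]
tcp_rot: [[-0.72, 0.694, -0.001], [0.694, 0.72, -0.0], [0.001, -0.001, -1.0]]
force: [0.5, -0.7, 0.6]
gripper_width: 33.9
grasp_force: 0.0
```

Emit:
play_rows(
  deltas=[
    [[0, 0, 1.5, 0, 0.2], [0, 0, 3.0, 0, 0.2], [0, 0, 4.5, 0, 0.2], [0, 0, 6.0, 0, 0.2], [0, 0, 7.2, 0, 0.2], [-0.7, 0, 7.2, 0, 0.2], [-1.4, 0, 7.2, 0, 0.2], [-2.0, 0, 7.2, 0, 0.2]],
  ],
)

```text
time_s: 1.7
tcp_pos: [515.4, 93.4, 138.2]
tcp_rot: [[-0.717, 0.697, 0.002], [0.697, 0.717, 0.0], [-0.001, 0.001, -1.0]]
force: [1.0, -0.3, 0.7]
gripper_width: 34.5
grasp_force: 0.0
```

```bash
python3 - <<'E'
from h import *
im,W=cloud('scene'); cv2.imwrite('pics/s2.png',cv2.resize(im[110:280,190:360,::-1],None,fx=3,fy=3))
E
```

```text
(no output)
```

View pics/s2.png

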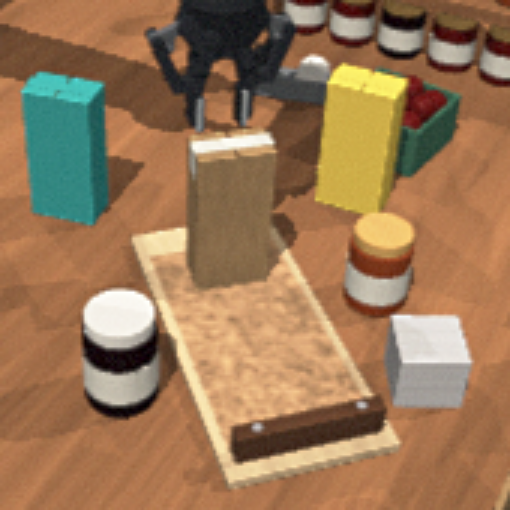

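Fingers stand centred behind the carton's top, at crop pixels (200,120) and (245,120). I'll push slowly.

Emit:
play_rows(
  deltas=[
    [[-0.5, 0, 0, 0, 0.2], [-1.1, 0, 0, 0, 0.2], [-1.7, 0, 0, 0, 0.2], [-2.3, 0, 0, 0, 0.2], [-2.9, 0, 0, 0, 0.2], [-3.5, 0, 0, 0, 0.2], [-4.1, 0, 0, 0, 0.2], [-4.7, 0, 0, 0, 0.2]],
  ],
)

```text
time_s: 2.55
tcp_pos: [548.4, 61.0, 137.2]
tcp_rot: [[-0.717, 0.697, 0.0], [0.697, 0.717, 0.0], [0.0, 0.0, -1.0]]
force: [0.3, 0.5, 0.2]
gripper_width: 34.0
grasp_force: 0.0
```

Emit:
play_rows(
  deltas=[
    [[-0.6, 0, 0, 0, 0.2], [-1.2, 0, 0, 0, 0.2], [-1.5, 0, 0, 0, 0.2], [-1.5, 0, 0, 0, 0.2], [-1.5, 0, 0, 0, 0.2], [-1.5, 0, 0, 0, 0.2], [-1.5, 0, 0, 0, 0.2], [-1.5, 0, 0, 0, 0.2]],
  ],
)

```text
time_s: 3.35
tcp_pos: [558.8, 51.0, 137.4]
tcp_rot: [[-0.717, 0.697, 0.0], [0.697, 0.717, 0.0], [-0.0, 0.0, -1.0]]
force: [0.5, -0.1, 0.0]
gripper_width: 34.0
grasp_force: 0.0
```

```bash
cat >> h.py <<'E'
a=np.radians(-44.3);R=np.array([[np.cos(a),-np.sin(a)],[np.sin(a),np.cos(a)]]);c=np.array([597.8,8.6])
def lying():
    im,W=cloud('scene'); q=(W[...,:2]-c)@R
    m=(abs(W[...,2]-56)<4)&(abs(q[...,1])<65)&(abs(q[...,0])<150)
    k,l,st,_=cv2.connectedComponentsWithStats(m.astype(np.uint8)); i=1+st[1:,4].argmax()
    r=cv2.minAreaRect(q[l==i].astype(np.float32)); b=cv2.boxPoints(r)
    print(len(q[l==i]),'rect bed frame',np.round(r[0],1),np.round(r[1],1),round(r[2],1),'corners',b.round(1).tolist(),'z',np.median(W[l==i][:,2]))
    s=status.read_state(); print('tcp bed',((np.array(s['tcp_pos'])[:2]-c)@R).round(1),s['tcp_pos'][2],s['force'])
    return im
E
python3 - <<'E'
from h import *
im=lying(); cv2.imwrite('pics/s3.png',cv2.resize(im[110:280,190:360,::-1],None,fx=3,fy=3))
E
```

```text
1046 rect bed frame [17.7 -0.5] [ 73.1 153.9] 87.9 corners [[-60.5, -34.20000076293945], [93.30000305175781, -39.79999923706055], [95.9000015258789, 33.29999923706055], [-57.79999923706055, 38.79999923706055]] z 54.831004130336964
tcp bed [-57.5   3.1] 137.34781100565752 [-0.04054232  0.01912908  1.22765486]
```

View pics/s3.png

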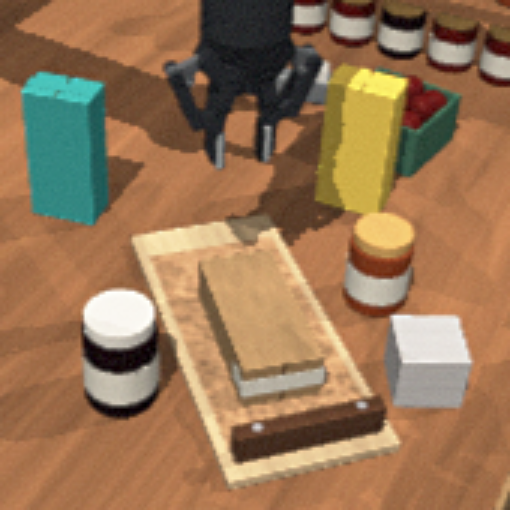

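It lies flat, yawed by about 2°, with its base near bed x = -59 and about 41 mm to go. Next I back off, go down behind the base, and push.

Emit:
play_rows(
  deltas=[
    [[1.4, 0, 0, 0, 0.2], [2.8, 0, 0, 0, 0.2], [4.0, 0, 0.5, 0, 0.2], [4.0, 0, 3.0, 0, 0.2], [4.0, 0, 5.5, 0, 0.2], [4.0, 0, 8.0, 0, 0.2], [4.0, 0, 10.0, 0, 0.2], [4.0, 0, 10.9, 0, 0.2]],
  ],
)

```text
time_s: 4.2
tcp_pos: [528.0, 79.4, 25.6]
tcp_rot: [[-0.718, 0.696, -0.004], [0.696, 0.718, -0.0], [0.002, -0.003, -1.0]]
force: [-0.7, -0.6, -0.4]
gripper_width: 34.3
grasp_force: 0.0
```

Emit:
play_rows(
  deltas=[
    [[-0.6, 0, 0, 0, 0.2], [-1.2, 0, 0, 0, 0.2], [-1.8, 0, 0, 0, 0.2], [-2.4, 0, 0, 0, 0.2], [-3.0, 0, 0, 0, 0.2], [-3.6, 0, 0, 0, 0.2], [-4.2, 0, 0, 0, 0.2], [-4.8, 0, 0, 0, 0.2]],
  ],
)

```text
time_s: 5.0
tcp_pos: [564.7, 45.6, 28.8]
tcp_rot: [[-0.718, 0.697, -0.0], [0.697, 0.718, 0.001], [0.001, 0.001, -1.0]]
force: [-4.1, 4.3, 4.2]
gripper_width: 33.6
grasp_force: 2.5
```

```bash
python3 - <<'E'
from h import *
im=lying()
E
```

```text
1102 rect bed frame [30.1  2.4] [165.9  72.9] 0.5 corners [[-53.20000076293945, 38.099998474121094], [-52.5, -34.79999923706055], [113.4000015258789, -33.29999923706055], [112.69999694824219, 39.599998474121094]] z 54.899002302891574
tcp bed [-48.4   3.2] 28.651695468533507 [-1.86771816  2.16872388  1.78439879]
```

Emit:
play_rows(
  deltas=[
    [[-0.4, 0, 0, 0, 0.2], [-0.8, 0, 0, 0, 0.2], [-1.1, 0, 0, 0, 0.2], [-1.4, 0, 0, 0, 0.2], [-1.6, 0, 0, 0, 0.2], [-1.8, 0, 0, 0, 0.2], [-1.9, 0, 0, 0, 0.2], [-2.0, 0, 0, 0, 0.2]],
  ],
)

```text
time_s: 5.85
tcp_pos: [578.9, 31.6, 28.5]
tcp_rot: [[-0.717, 0.697, -0.0], [0.697, 0.717, 0.0], [0.0, 0.0, -1.0]]
force: [-4.3, 3.9, 5.5]
gripper_width: 34.2
grasp_force: 2.7
```

Emit:
play_rows(
  deltas=[
    [[-0.1, 0, 0, 0, 0.2], [-0.15, 0, 0, 0, 0.2], [-0.2, 0, 0, 0, 0.2], [-0.25, 0, 0, 0, 0.2], [-0.3, 0, 0, 0, 0.2], [-0.3, 0, 0, 0, 0.2], [-0.3, 0, 0, 0, 0.2], [-0.3, 0, 0, 0, 0.2]],
  ],
)

```text
time_s: 6.65
tcp_pos: [580.7, 29.8, 28.5]
tcp_rot: [[-0.718, 0.696, -0.001], [0.696, 0.718, 0.001], [0.001, 0.0, -1.0]]
force: [-4.9, 4.5, 5.1]
gripper_width: 34.3
grasp_force: 3.4
```

```bash
python3 - <<'E'
from h import *
im=lying(); cv2.imwrite('pics/s4.png',cv2.resize(im[110:280,190:360,::-1],None,fx=3,fy=3))
E
```

```text
1167 rect bed frame [49.6  2.4] [ 72.3 170.8] 90.0 corners [[-35.79999923706055, -33.70000076293945], [135.0, -33.79999923706055], [135.0, 38.5], [-35.79999923706055, 38.599998474121094]] z 54.919212273629455
tcp bed [-27.    3.3] 28.46545868055833 [-4.84755803  4.50279591  5.37442197]
```

View pics/s4.png

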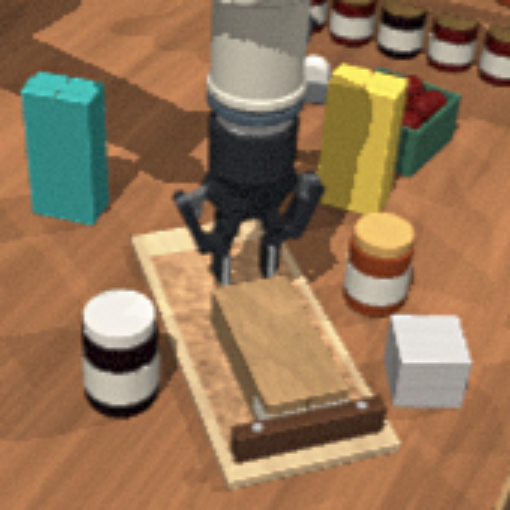

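The top end (crop 300,405) is at or just short of the stop, and the force is still only that of sliding. I'll push a little further until it rises.

Emit:
play_rows(
  deltas=[
    [[-0.05, 0, 0, 0, 0.2], [-0.1, 0, 0, 0, 0.2], [-0.15, 0, 0, 0, 0.2], [-0.2, 0, 0, 0, 0.2], [-0.25, 0, 0, 0, 0.2], [-0.3, 0, 0, 0, 0.2], [-0.3, 0, 0, 0, 0.2], [-0.3, 0, 0, 0, 0.2]],
  ],
)

```text
time_s: 7.5
tcp_pos: [580.8, 29.8, 28.4]
tcp_rot: [[-0.718, 0.696, -0.005], [0.696, 0.718, 0.004], [0.007, -0.001, -1.0]]
force: [-14.2, 10.5, 8.9]
gripper_width: 34.1
grasp_force: 8.5
```

The TCP stays put while the force rises to about 18 N, so the carton is against the stop. Now I retreat.

Emit:
play_rows(
  deltas=[
    [[0.6, 0, 0, 0, 0.2], [1.5, 0, 0, 0, 0.2], [2.8, 0, 0, 0, 0.2], [4.0, 0, 0, 0, 0.2], [4.5, 0, -1.5, 0, 0.2], [4.5, 0, -4.0, 0, 0.2], [4.5, 0, -7.0, 0, 0.2], [4.5, 0, -10.0, 0, 0.2]],
  ],
)

```text
time_s: 8.3
tcp_pos: [550.7, 58.7, 130.6]
tcp_rot: [[-0.718, 0.697, 0.001], [0.697, 0.718, -0.0], [-0.001, 0.001, -1.0]]
force: [0.2, -0.4, 0.9]
gripper_width: 34.1
grasp_force: 0.0
```

```bash
python3 - <<'E'
from h import *
im=lying(); cv2.imwrite('pics/s5.png',cv2.resize(im[110:280,190:360,::-1],None,fx=3,fy=3))
E
```

```text
1145 rect bed frame [59.   2.3] [151.1  72.3] 0.1 corners [[-16.700000762939453, 38.20000076293945], [-16.5, -34.099998474121094], [134.60000610351562, -33.70000076293945], [134.5, 38.599998474121094]] z 54.90155444245727
tcp bed [-67.    4.7] 137.20821527624022 [ 0.13995327 -0.13486705  4.8145128 ]
```

View pics/s5.png

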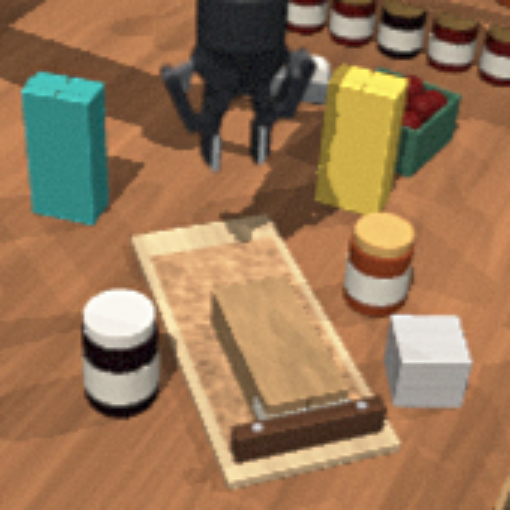

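The carton (crop pixels 215–345, 280–410) lies flush and square at the stop. Its top end measures x = 134.5 mm, its yaw is about 0.1° and its y offset is 2 mm. The robot is clear, so I'm handing in.

```bash
python3 -c "
from cell import ticket; print(ticket.close_job())"
```

```text
the job is handed in; nothing more can be done
None
```

The job is handed in: the carton was toppled and pushed flush against the stop, lying square on the cork by my last measurement, with the robot clear and the jars, the tin and the look-alikes near the bed unmoved in the pictures; the hand-in call gave no verdict.

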